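# Drop a trim through the saw table's sprung offcut flap

### The job

Clear the small rectangular trim off the mitre saw's run-off table: with one fingertip push the sprung flap of the offcut drop down and keep it open, and with the other finger push the trim over the edge so that it falls into the box below; then let the flap close fully. Slide the trim along the table, do not pick it up, and leave the L-shaped bracket and everything else where it lies.

Things in the scene. Friction and masses are not known exactly. Their poses are not given: they have to be found in the camera images.
- runoff: Plywood run-off table of the mitre saw, standing on the bench: 420 mm (x) by 600 mm (y), deck top at z = 150 mm. Origin: centre of its underside, on the bench. +y runs along the deck towards the saw, which stands beyond y = 300 mm, up to 0.44 m above the bench; +x points away from the robot to an aluminium fence 45 mm high (front face at x = 180 mm).
- drop_floor (a point): Middle of the floor of the offcut box, a steel box under an opening in the deck: the opening spans x -123 to +123 mm, y -133 to +23 mm of the run-off table (this point: x 0, y -55 mm, z 4 mm) and is filled by the flap. The box is as wide as the opening, fixed to the table.
- flap (a joint): Angle of the flap of the offcut drop, rad: 0 shut, grows as its free (+y) edge goes down, stop at 1.05. A spring shuts it when let go; it opens only downward. Less than 1 N pressed at the free edge starts it; holding it at 1 rad takes about 0.26 N m about the hinge.
- flap_edge (a point): Middle of the upper edge of the flap's free (+y) end; moves with the flap. The flap is a grey steel pan 240 mm wide (x), 150 mm from hinge to free edge. Shut, its flat top stands 14 mm above the deck (this point: x 0, y 20, z 164 mm of the run-off table), so a piece slid against its free edge is stopped and cannot push it open.
- flap_hinge (a point): Middle of the flap's hinge line, at deck height: x 0, y -130 mm, z 150 mm of the run-off table; the line runs along the table's x. The point stays, its axes turn with the flap.
- trim_centre (a point): Centre of the trim: a plain rectangular block of pale wood, 60 mm (its x) by 34 mm (its y) by 28 mm high, 35 to 70 g, lying on the deck on the saw's side (+y) of the flap, 20 to 65 mm short of it, within 0.3 rad of square to it (34 mm along the table's y). The centre is 14 mm above the deck.
- bracket_centre (a point): Middle of the L-shaped corner bracket, a finished part of the same pale wood: outline 60 by 60 mm, arms 24 mm wide, 28 mm high. It lies beside the trim, about 120 mm away along the flap's edge; either of the two may be nearer the robot. Leave it.
- rail: Finished wooden rail, 44 (x) by 320 (y) by 28 mm high, lying along the fence. Origin under its centre. Leave it.
- try_square: Try square lying flat on the deck beyond the hinge: dark wooden stock 22 by 120 (its y) by 18 mm high, with a steel blade 150 mm long towards its +x. Origin under the stock's centre. Leave it.
- pencil: Flat carpenter's pencil, 165 (its x) by 13 by 7 mm, on the near strip of the deck. Origin under its centre. Leave it.
- tape_measure: Black tape measure, 66 by 62 by 34 mm high, on the deck near the saw. Origin under its centre. Leave it.
- hammer: Hammer, 300 mm long (its x), 26 mm thick, on the bench right of the run-off table. Origin under its middle. Leave it.
- glue: White glue bottle, 68 mm across, 190 mm tall, standing on the bench right of the run-off table. Origin under its centre. Leave it.

How it is judged:
By the outcome, as a careful person would: the job done as asked, in the order asked, and still so for the second after the job is handed in, with the robot touching nothing.
It also fails if it takes over 45 s, if anything falls off the work surface, if the arm or the gripper's body presses on something with over 40 N, if the wrist force passes 120 N, or if a joint passes its speed limit or range.

### The arm

A 7-joint arm with a two-finger parallel gripper is mounted at the origin on the work surface. World frame = base frame: x ahead of the robot, y to its left, z up, the work surface at z = 0. Lengths are in m, angles in rad, forces in N, time in s.
With the tool pointing down it reaches from about 0.4 to 0.925 m from the base axis. Payload 5.6 kg.
Tool frame: the origin (TCP) lies midway between the tips of the shut fingers; the grasp point (between the pads) lies 19 mm behind it (r.grasp_offset is the x of the grasp point in the tool frame, in m); x points along the fingers, z is the direction in which the jaws open and shut, and the axes are right-handed (so a half turn about x gives the same grasp; the last joint's range is limited). The gripper opens to 85 mm and grips with 20 to 120 N. Pads are 22 mm wide; open, the fingers measure 114 mm over their backs; the gripper's body (76 mm by 85 mm) begins 54 mm behind the grasp point. The pads swing forward as they close: fully open they stand 13 mm farther back than shut.
Start: joints at [-1.198, 0.468, -0.012, 1.603, 0.006, 1.071, -0.056], TCP at [0.263, 0.595, 0.231] pointing down, gripper open.
Joint ranges: [-2.53, 2.53], [-0.31, 2.02], [-1.57, 1.55], [0.28, 2.44], [-1.29, 4.43], [0.15, 1.84], [-2.92, 2.92]. Speed limits (rad/s): [2.57, 2.57, 3.14, 3.14, 3.14, 3.14, 3.14].

### API

Orientations are given as a rotation vector (axis times angle).
In Python, from bench import telemetry, viewer, job, r gives the robot as it stands.
- The arm moves only by the tool send_rows, never from a script. Its argument "commands" is a list of rows, each a list of 7 numbers: the shift along the tool's x, y, z in mm, then the turn, a rotation vector about the tool's x, y, z in degrees, then the opening in per cent of the stroke, from 0 (shut) to 100 (fully open). A call has 1 to 20 rows; each row shifts and turns the pose as measured when the row begins, along the tool's axes as they then stand; what a row does not reach is not made up. A row lasts 1/12 s, in which the tool goes at most 41.7 mm and 7.16 degrees, less where a joint would pass 70% of its speed; a pose out of reach is approached as far as the arm can. A call with a gripper value outside its range is refused whole. The fingers move at their own pace and stop on an object; "newtons" is the grip in N (left out, the last holds). Time passes only in rows, so rows that do not move let the fingers close. It gives the time, the measured TCP pose, the force and the opening at its end, in the units of the state.
- telemetry.state(): the state, without advancing time (a new reading comes with each control period).
- viewer.snapshot(name): name is "scene" or "top" or "wrist"; returns (picture, depth): 384x512x3 uint8, red, green, blue; 384x512 float32, m along the optical axis (not along the pixel's ray), 0 where there is no reading.
- viewer.camera_info(name): a dict with "fovy" (degrees; the focal length in pixels is half the picture's height over the tangent of half this angle, whatever the lens; pixels are square), "cx", "cy" (the principal point, pixels), "D" ([k1, k2, p1, p2, k3] as OpenCV has them; the pictures are not rectified), "R" (3x3) and "t" (3): a world point X has camera coordinates R X + t; the wrist camera has in their place "T_tool_cam" (4x4, takes a point from camera to tool coordinates, whose origin is the TCP and whose axes are the tool frame's). Camera axes: x right, y down, z forward; pixel columns grow to the right and rows downward; lengths in m; the calibration is good to about 2 mm. A picture is of the moment at which its call begins: read the wrist's pose just before it. camera_info takes no time and is no camera call.
- job.finish_job(): hands the job in, once; it reports no verdict.
The state is a dict: "clock": time; "q": joint angles; "joint_vel": joint speeds; "joint_efforts": joint torques, N m; "position": TCP position; "eef_rot": TCP orientation; "ft_force": force on the tool from outside, world axes, zero at the start; "torque": the same for the moment, N m; "width": finger opening in m.
Only numpy, scipy, OpenCV 4.12 (cv2) and the standard library are available. Lean on these libraries where they do the work, as an engineer would, in place of code of your own. Each camera call takes 0.05 s, during which the arm holds its last target. There are 200 camera calls.

## Working session

There is one attempt and no reset: what is moved stays moved. The work goes in short steps, Python scripts to look and compute and a tool call to move; the robot and the scene stay as the last step left them, time stands still between calls to the robot, and variables do not carry over. Pictures are saved under pics/ and viewed, about 8 in all and at most 12, crops included, and the job is handed in when it is done.

Besides the shell and the picture viewer there is one more tool, called after ">>>" as name([rows], argument=value, ...), one row to a line, values as JSON. send_rows: Moves the arm, as the interface text tells. Its arguments: {"type":"object","properties":{"commands":{"type":"array","items":{"type":"array","items":{"type":"number"}}},"newtons":{"type":"number"}},"required":["commands"]}

```bash
ls; mkdir -p pics
cat > h.py <<'E'
import numpy as np, cv2
from bench import telemetry, viewer, job, r
def snap(n, f=None):
    p,d=viewer.snapshot(n)
    if f: cv2.imwrite('pics/'+f,p[:,:,::-1])
    return p,d
def K(i,h=384):
    f=h/2/np.tan(np.radians(i['fovy'])/2)
    return np.array([[f,0,i['cx']],[0,f,i['cy']],[0,0,1]])
def pts(n,uv,z):
    "pixels -> world on plane z (fixed cameras)"
    i=viewer.camera_info(n)
    u=cv2.undistortPoints(np.array(uv,float).reshape(-1,1,2),K(i),np.array(i['D']),None).reshape(-1,2)
    R=np.array(i['R']);t=np.array(i['t'])
    d=np.c_[u,np.ones(len(u))]@R; c=-R.T@t
    return c+d*((z-c[2])/d[:,2])[:,None]
E
python3 - <<'E'
from h import *
s=telemetry.state();print(s)
for n in('scene','top'):
    p,d=snap(n,n+'0.png');i=viewer.camera_info(n);R=np.array(i['R']);print(n,-R.T@np.array(i['t']),i['fovy'],i['D'])
E
```

```text
pics
{'clock': 0.0, 'q': array([-1.19799579,  0.46842146, -0.01160777,  1.60364002,  0.00600441,
        1.07137059, -0.05626566]), 'joint_vel': array([-0.00010457, -0.00058411,  0.00203871,  0.00105179, -0.00136359,
        0.0037847 ,  0.0016044 ]), 'joint_efforts': array([ 3.89219813e-04, -5.32382262e+01,  2.11738539e-02, -2.51295465e+01,
        1.14243018e-02,  7.70395913e-03, -1.18777922e-05]), 'position': array([0.26238425, 0.59407581, 0.2303028 ]), 'eef_rot': array([-0.89876558,  1.37916873,  0.89697439]), 'ft_force': array([-0.28972377, -0.06454591,  0.34812047]), 'torque': array([-0.05724518,  0.00154163, -0.02973535]), 'width': 0.08512632779334334}
scene [0.92128555 0.40248728 0.97668428] 52.056682285870885 [-0.13465851  0.          0.          0.          0.        ]
top [ 0.43886607 -0.11662081  1.29373556] 55.45271091988621 [-0.12062454  0.          0.          0.          0.        ]
```

View pics/top0.png

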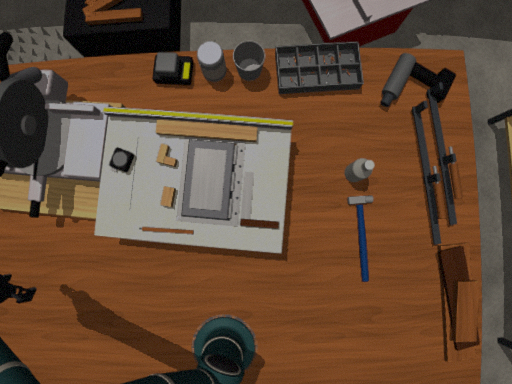

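View pics/scene0.png

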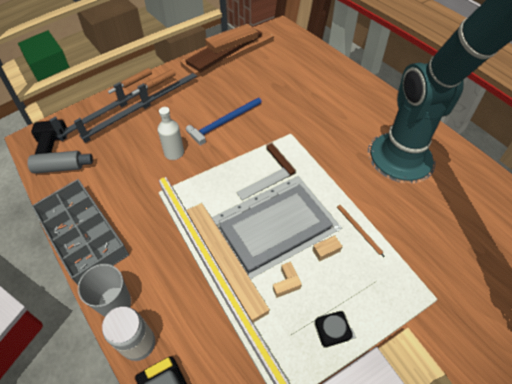

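Top view: the trim is at about (167,197), nearer the robot. The bracket is at (165,157), the flap spans about (183–237, 140–218), and the saw is to the left (+y). In the scene view the trim is at (328,248), the bracket at (288,280) and the flap's free edge faces lower right. Next I measure these.

Run:
```python
from h import *
corn=pts('top',[(292,126),(281,252),(95,236)],.15); print('deck corners (fence end far, hinge-near, saw-near)',corn.round(4))
for n,box in(('top',(150,180,155,215)),('scene',(265,225,350,300))):
    p,d=snap(n); hsv=cv2.cvtColor(p,cv2.COLOR_RGB2HSV)
    x0,y0,x1,y1=box if n=='scene' else (150,142,180,215)
    m=np.zeros(p.shape[:2],np.uint8); m[y0:y1,x0:x1]=((hsv[...,1]>85)&(hsv[...,0]<25))[y0:y1,x0:x1]*255
    cs,_=cv2.findContours(m,0,cv2.CHAIN_APPROX_NONE)
    for c in cs:
        if cv2.contourArea(c)<40: continue
        print(n,cv2.boundingRect(c),cv2.contourArea(c))
        w=pts(n,c.reshape(-1,2),.178)[:,:2]
        print(' rect',cv2.minAreaRect((w*1000).astype(np.float32)))
    print(hsv[197,167] if n=='top' else hsv[248,328])
    big=cv2.resize(p[130:260,90:300] if n=='top' else p[150:330,180:420],None,fx=3.3,fy=3.3,interpolation=cv2.INTER_CUBIC)
    cv2.imwrite(f'pics/{n}1.png',big[:,:,::-1]);print(big.shape)
```

```text
deck corners (fence end far, hinge-near, saw-near) [[ 0.7415 -0.2445  0.15  ]
 [ 0.3434 -0.1978  0.15  ]
 [ 0.4028  0.3952  0.15  ]]
top (161, 186, 14, 21) 200.0
 rect ((523.1605224609375, 148.58157348632812), (38.03856658935547, 59.97895431518555), 79.28638458251953)
top (157, 144, 20, 23) 217.0
 rect ((652.6414794921875, 148.0153045654297), (63.43184280395508, 59.599639892578125), 74.47745513916016)
[ 17 134 156]
(429, 693, 3)
scene (274, 262, 27, 35) 451.5
 rect ((659.2998046875, 155.23980712890625), (64.52278900146484, 59.81000518798828), 74.86459350585938)
scene (314, 236, 28, 24) 371.0
 rect ((530.635009765625, 156.42767333984375), (39.332374572753906, 64.71205139160156), 79.93912506103516)
[ 17 104 218]
(594, 792, 3)
```

View pics/scene1.png

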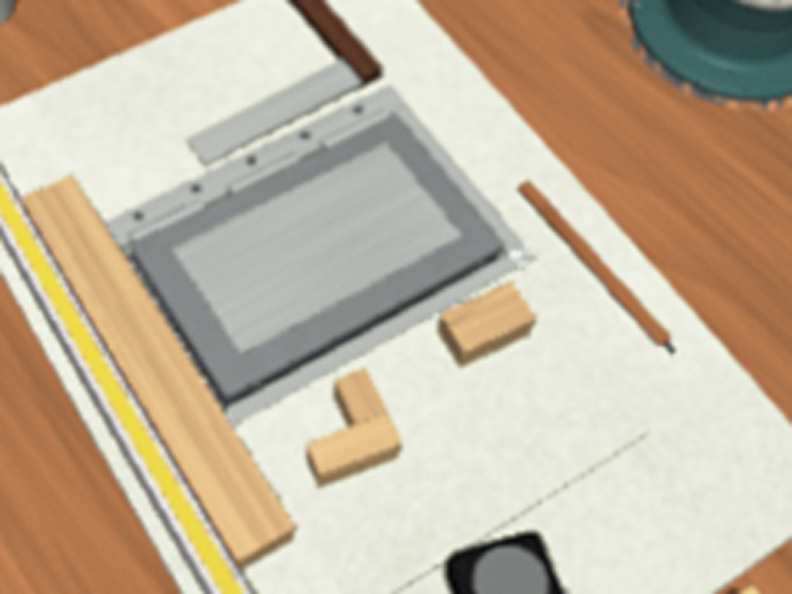

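The enlarged scene view shows the flap's free-edge corners at crop (228,402) and (503,253), and its hinge-side corners at about (130,243) and (385,112). The trim sits a few cm off the +y edge, square to it within a few degrees. Next: the table frame, and the trim in that frame.

```bash
cat >> h.py <<'E'
from scipy.spatial.transform import Rotation as Ro
def wpts(uv,z,st):
    i=viewer.camera_info('wrist');T=np.array(i['T_tool_cam'])
    u=cv2.undistortPoints(np.array(uv,float).reshape(-1,1,2),K(i),np.array(i['D']),None).reshape(-1,2)
    R=Ro.from_rotvec(st['eef_rot']).as_matrix()
    d=np.c_[u,np.ones(len(u))]@T[:3,:3].T@R.T; c=R@T[:3,3]+st['position']
    return c+d*((z-c[2])/d[:,2])[:,None]
E
python3 - <<'E'
from h import *
c=np.array([(228,402),(503,253),(130,243),(385,112)])/3.3+[180,150]
w=pts('scene',c,.164)[:,:2]; print((w*1000).round(1)); e=w[1]-w[0]; print('edge len',np.linalg.norm(e),'depth',np.linalg.norm((w[0]+w[1]-w[2]-w[3])/2))
wt=pts('top',[(183,214),(190,140),(233,219),(240,144)],.164)[:,:2];print('top',(wt*1000).round(1))
# trim top face corners in scene crop
t=np.array([(440,317),(513,284),(535,317),(461,349)])/3.3+[180,150]
tw=pts('scene',t,.178)[:,:2];print('trim',(tw*1000).round(1),tw.mean(0)*1000,[np.linalg.norm(tw[i]-tw[i-1])*1000 for i in range(4)])
x=w[0]-w[1]; x/=np.linalg.norm(x); y=np.array([-x[1],x[0]])
m=(w[0]+w[1])/2-.020*y
print('table yaw',np.degrees(np.arctan2(x[1],x[0])),'origin',m)
print('trim in table',((tw-m)@np.c_[x,y]*1000).round(1), ((tw.mean(0)-m)@np.c_[x,y]*1000).round(1))
s=telemetry.state();print(Ro.from_rotvec(s['eef_rot']).as_matrix().round(3));print(viewer.camera_info('wrist')['T_tool_cam'],viewer.camera_info('wrist')['fovy'])
print([a for a in dir(r) if a[0]!='_'])
E
```

```text
[[706.   91.5]
 [474.3 118.3]
 [687.8 -54.5]
 [458.5 -33.8]]
edge len 0.23322955023423228 depth 0.1500031458162837
top [[467.9 104.3]
 [701.1  80.5]
 [449.2 -51.2]
 [683.7 -77.6]]
trim [[553.4 134.5]
 [494.2 146.4]
 [500.4 175.3]
 [558.6 162. ]] [526.64890033 154.55709537] [np.float64(28.008976373386094), np.float64(60.42019248562243), np.float64(29.5326005868356), np.float64(59.74404163105402)]
table yaw -6.601471768035448 origin [0.58788882 0.08502775]
trim in table [[ -39.9   45.2]
 [-100.1   50.2]
 [ -97.3   79.6]
 [ -37.9   73.1]] [-68.8  62. ]
[[-0.    -0.915  0.404]
 [-0.001  0.404  0.915]
 [-1.    -0.    -0.001]]
[[-2.39288830e-04 -3.14296562e-01  9.49324820e-01 -1.43568757e-01]
 [ 7.62813181e-04 -9.49324628e-01 -3.14296306e-01  7.94880769e-02]
 [ 9.99999680e-01  6.48949890e-04  4.66912340e-04  8.58890321e-04]
 [ 0.00000000e+00  0.00000000e+00  0.00000000e+00  1.00000000e+00]] 62.32125008843967
['IKError', 'grasp_offset']
```

>>> send_rows([
  [-40,0,0,0,0,0,100],
  [-40,0,0,0,0,0,100],
  [-40,0,0,0,0,0,100],
  [0,-28,-23,0,0,0,100],
  [0,-28,-23,0,0,0,100],
  [0,-28,-23,0,0,0,100],
  [0,-28,-23,0,0,0,100],
  [0,-28,-23,0,0,0,100],
  [0,-28,-23,0,0,0,100],
  [0,-29,-23,0,0,0,100],
  [0,-29,-23,0,0,0,100],
  [0,-29,-23,0,0,0,100],
  [0,-29,-23,0,0,0,100],
  [0,-29,-23,0,0,0,100],
  [0,-29,-23,0,0,0,100],
  [0,-29,-23,0,0,0,100],
  [0,-29,-23,0,0,0,100],
  [0,0,0,-6,0,0,100],
  [0,0,0,-6,0,0,100],
  [0,0,0,-6,0,0,100],
])

```text
clock: 1.87
position: [0.5069, 0.1146, 0.354]
eef_rot: [-1.145, 1.254, 1.142]
ft_force: [0.1, -1.1, 0.4]
width: 0.0853
```

Run:
```python
from h import *
s=telemetry.state();print(s['clock'],s['position'],s['q'].round(2),s['ft_force'].round(2));print(Ro.from_rotvec(s['eef_rot']).as_matrix().round(3))
snap('wrist','w0.png')
```

```text
1.8667 [0.50693525 0.11459901 0.35400755] [-0.56  0.13  0.3   1.78 -0.04  1.24  1.23] [ 0.11 -1.07  0.44]
[[-0.002 -0.996  0.089]
 [-0.004  0.089  0.996]
 [-1.     0.001 -0.004]]
```

View pics/w0.png

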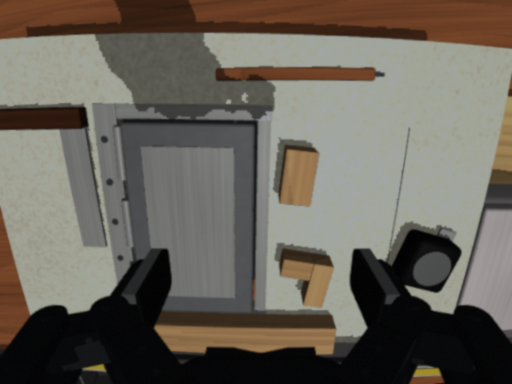

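Wrist view: the flap's free edge runs from about (257,121) to (253,308). The trim is at (281–318, 147–206), with its side face visible on the left. The bracket is below it at (305,275), and the fingers are at the bottom left and right.

Run:
```python
from h import *
s=telemetry.state()
p=cv2.imread('pics/w0.png');hsv=cv2.cvtColor(p,cv2.COLOR_BGR2HSV)
m=np.zeros(p.shape[:2],np.uint8);m[135:215,272:330]=((hsv[...,1]>85)&(hsv[...,0]<25)&(hsv[...,2]>110))[135:215,272:330]*255
c=max(cv2.findContours(m,0,1)[0],key=cv2.contourArea).reshape(-1,2)
w=wpts(c,.178,s)[:,:2]*1000;rect=cv2.minAreaRect(w.astype(np.float32));print(rect)
e=wpts([(257,121),(253,306),(121,121)],.164,s)[:,:2];print((e*1000).round(1))
x=e[1]-e[0];L=np.linalg.norm(x);x/=L;y=np.array([-x[1],x[0]]);print('len',L,'yaw',np.degrees(np.arctan2(x[1],x[0])))
o=e[0]+.12*x-.020*y;print('origin',o,'hinge-side y',((e[2]-o)@y))
print('trim in table',(np.array(rect[0])/1000-o)@np.c_[x,y], ((cv2.boxPoints(rect)/1000-o)@np.c_[x,y]*1000).round(1))
cv2.imwrite('pics/w0c.png',cv2.resize(p[100:330,90:350],None,fx=2.5,fy=2.5,interpolation=cv2.INTER_CUBIC))
```

```text
((524.6832275390625, 153.48683166503906), (32.399288177490234, 58.76226806640625), 79.02610778808594)
[[463.6 115. ]
 [694.1  89.9]
 [450.5 -28.2]]
len 0.2318584304630643 yaw -6.224929377334037
origin [0.58075827 0.08211405] hinge-side y -0.12374480476440747
trim in table [-0.06348351  0.06487164] [[-94.1  51.2]
 [-35.5  46.3]
 [-32.9  78.6]
 [-91.4  83.4]]
```

View pics/w0c.png

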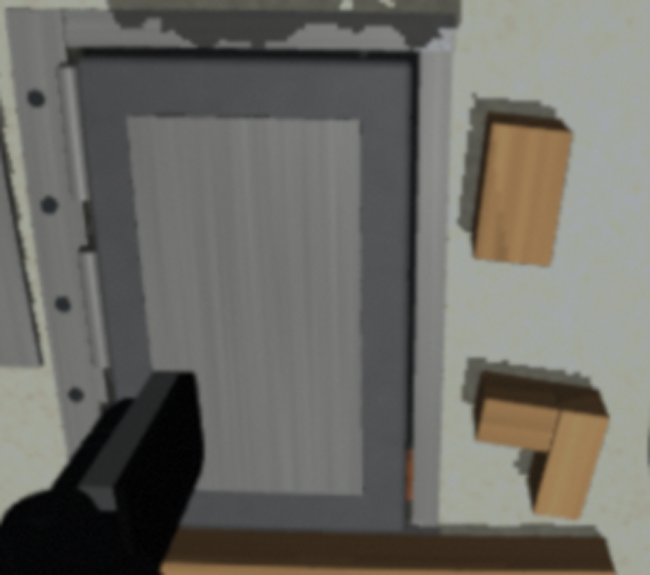

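>>> send_rows([
  [30,-4,8,0.5,0,0,100],
  [30,-4,8,0.5,0,0,100],
  [30,-4,8,0,0,0,100],
  [30,-3,9,0,0,0,100],
  [0,0,0,0,-6.7,0,100],
  [0,0,0,0,-6.7,0,100],
  [0,0,0,0,-6.7,0,100],
  [0,0,0,0,0,0,100],
])

```text
clock: 2.58
position: [0.5259, 0.1536, 0.2284]
eef_rot: [-0.871, 0.975, 1.265]
ft_force: [-0.1, -1.5, -0.7]
width: 0.0855
```

```bash
cat >> h.py <<'E'
YAW=np.radians(-6.22);O=np.array([.5808,.0815])
X=np.array([np.cos(YAW),np.sin(YAW)]);Y=np.array([-X[1],X[0]])
def where(s):
    "tool pose in table frame (mm), finger inner tips (table x,y,z)"
    M=Ro.from_rotvec(s['eef_rot']).as_matrix();p=np.array(s['position'])
    F=lambda q:np.r_[(q[:2]-O)@X,(q[:2]-O)@Y,q[2]].dot(1000).round(1)
    h=s['width']/2
    T=lambda x,z:F(p+M@[x,0,z])
    R=np.array([np.r_[X,0],np.r_[Y,0],[0,0,1]])@M
    print('t',s['clock'],'TCP',F(p),'B in',T(-.013,h),'A in',T(-.013,-h),'A out',T(-.013,-h-.0145),'F',s['ft_force'].round(1))
    print('tilt',np.degrees(np.arctan2(R[1,0],-R[2,0])).round(1),'R table',R.round(3).tolist())
    a,b=T(-.013,-h-.0145)[1:]+[130,-150];rr=np.hypot(a,b)
    print('flap phi if A out touches',(np.arctan2(-b,a)+np.arcsin(14/rr)).round(2))
E
python3 - <<'E'
from h import *
where(telemetry.state());print(telemetry.state()['q'].round(2))
snap('scene','s2.png')
E
```

```text
t 2.5833 TCP [-62.4  65.7 228.4] B in [-62.3 101.  255.8] A in [-62.6  21.1 225.3] A out [-62.6   7.6 220.2] F [-0.1 -1.5 -0.7]
tilt 20.9 R table [[0.001, -1.0, 0.003], [0.356, 0.004, 0.934], [-0.934, 0.0, 0.356]]
flap phi if A out touches -0.38
[-0.32  0.27  0.2   1.96 -0.53  0.9   1.66]
```

View pics/s2.png

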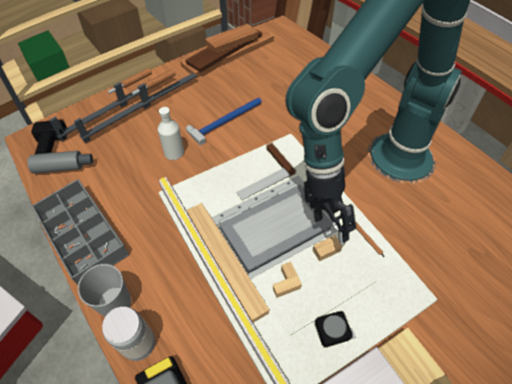

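The gripper is over the flap with its tilt as planned: the A finger is above the flap's free end and the B finger is behind the trim, at about (330,247). Descending so that A presses the flap and B comes down behind the trim.

>>> send_rows([
  [9.5,0,-4.3,0,0,0,100],
  [9.5,0,-4.3,0,0,0,100],
  [9.5,0,-4.3,0,0,0,100],
  [9.5,0,-4.3,0,0,0,100],
  [9.5,0,-4.3,0,0,0,100],
  [9.5,0,-4.3,0,0,0,100],
  [9.5,0,-4.3,0,0,0,100],
])

```text
clock: 3.22
position: [0.5259, 0.1583, 0.153]
eef_rot: [-0.885, 0.974, 1.272]
ft_force: [-31.8, -18.1, 119.3]
width: 0.0856
```

Run:
```python
from h import *
where(telemetry.state())
p,d=snap('wrist','w3.png')
```

```text
t 3.2167 TCP [-62.9  70.4 153. ] B in [-63.3 105.9 180.2] A in [-62.5  25.8 150.2] A out [-62.3  12.2 145.1] F [-31.8 -18.1 119.3]
tilt 20.5 R table [[-0.001, -1.0, -0.01], [0.351, -0.009, 0.937], [-0.937, -0.003, 0.35]]
flap phi if A out touches 0.13
```

View pics/w3.png

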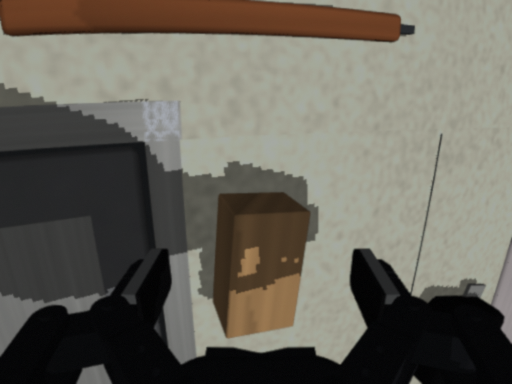

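The force is far too high. The A fingertip is on the opening's rim, because the tool drifted +y. Backing off straight up.

>>> send_rows([
  [-19,0,7,0,0,0,100],
  [-19,0,7,0,0,0,100],
  [0,0,0,0,0,0,100],
  [0,0,0,0,0,0,100],
])

```text
clock: 3.6
position: [0.5251, 0.1583, 0.1928]
eef_rot: [-0.882, 0.976, 1.275]
ft_force: [-0.7, 0.5, 0.3]
width: 0.0855
```

Run:
```python
from h import *
where(telemetry.state());
s=telemetry.state();print(s['ft_force'])
p=cv2.imread('pics/w3.png');hsv=cv2.cvtColor(p,cv2.COLOR_BGR2HSV)
snap('wrist','w4.png')
```

```text
t 3.6 TCP [-63.7  70.3 192.8] B in [-64.  105.8 220. ] A in [-63.2  25.8 189.9] A out [-63.1  12.2 184.8] F [-0.7  0.5  0.3]
tilt 20.6 R table [[-0.005, -1.0, -0.008], [0.351, -0.01, 0.936], [-0.936, 0.002, 0.351]]
flap phi if A out touches -0.14
[-0.70573496  0.51657523  0.27819328]
```

View pics/w4.png

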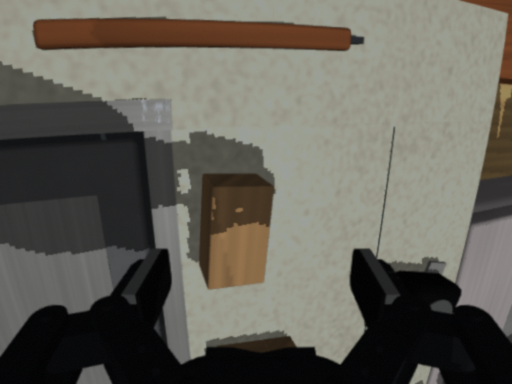

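The wrist view shows the trim still undisturbed at (235,230). Shifting 12 mm toward −y, settling and re-checking before descending again.

>>> send_rows([
  [-2.1,0,-5.6,0,0,0,100],
  [-2.1,0,-5.6,0,0,0,100],
  [0,0,0,0,0,0,100],
  [0,0,0,0,0,0,100],
])

```text
clock: 3.98
position: [0.5222, 0.1448, 0.1889]
eef_rot: [-0.88, 0.981, 1.278]
ft_force: [-0.9, -0.8, 0.5]
width: 0.0851
```

Run:
```python
from h import *
where(telemetry.state())
```

```text
t 3.9833 TCP [-65.1  56.6 188.9] B in [-65.3  91.9 216. ] A in [-64.7  12.2 186.2] A out [-64.6  -1.4 181.2] F [-0.9 -0.8  0.5]
tilt 20.5 R table [[-0.01, -1.0, -0.007], [0.35, -0.01, 0.937], [-0.937, 0.007, 0.35]]
flap phi if A out touches -0.13
```

>>> send_rows([
  [9.5,0,-3,0,0,0,100],
  [9.5,0,-3,0,0,0,100],
  [9.5,0,-3,0,0,0,100],
  [0,0,0,0,0,0,100],
])

```text
clock: 4.32
position: [0.5218, 0.1461, 0.1553]
eef_rot: [-0.879, 0.982, 1.277]
ft_force: [-0.2, 0.0, 1.0]
width: 0.0855
```

Run:
```python
from h import *
where(telemetry.state())
```

```text
t 4.3167 TCP [-65.6  57.9 155.3] B in [-65.7  93.4 182.4] A in [-65.2  13.3 152.5] A out [-65.2  -0.3 147.5] F [-0.2  0.   1. ]
tilt 20.4 R table [[-0.01, -1.0, -0.006], [0.349, -0.009, 0.937], [-0.937, 0.007, 0.349]]
flap phi if A out touches 0.13
```

The upward force is 1 N, so the flap is opening as expected. Continuing down.

>>> send_rows([
  [8.5,0,-3.2,0,0,0,100],
  [8.5,0,-3.2,0,0,0,100],
  [7,0,-2.6,0,0,0,100],
  [0,0,0,0,0,0,100],
])

```text
clock: 4.65
position: [0.5212, 0.1462, 0.1257]
eef_rot: [-0.879, 0.984, 1.278]
ft_force: [0.1, -0.4, 0.5]
width: 0.0851
```

Run:
```python
from h import *
where(telemetry.state())
p,d=snap('wrist','w5.png')
```

```text
t 4.65 TCP [-66.2  57.9 125.7] B in [-66.3  93.2 152.7] A in [-65.8  13.5 123.1] A out [-6.58e+01 -1.00e-01  1.18e+02] F [ 0.1 -0.4  0.5]
tilt 20.4 R table [[-0.012, -1.0, -0.006], [0.348, -0.009, 0.937], [-0.937, 0.009, 0.349]]
flap phi if A out touches 0.35
```

View pics/w5.png

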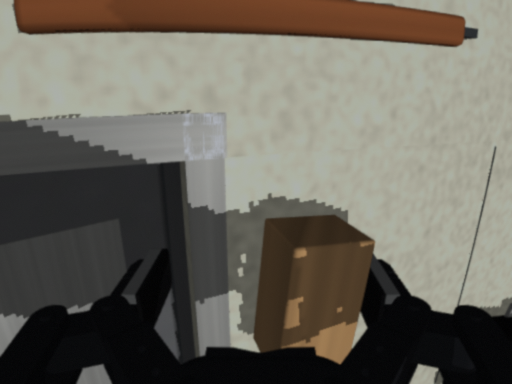

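The picture shows the flap open below the deck edge and the B finger at (380,290), just behind the trim at (315,285). Pushing the trim toward the opening.

>>> send_rows([
  [-2,-1,-5.6,0,0,0,100],
  [-2,-1,-5.6,0,0,0,100],
  [-2,-1,-5.6,0,0,0,100],
  [-2,0,-5.6,0,0,0,100],
  [0,0,0,0,0,0,100],
])

```text
clock: 5.12
position: [0.5226, 0.1216, 0.1273]
eef_rot: [-0.879, 0.98, 1.28]
ft_force: [-0.5, 0.9, 1.4]
width: 0.0851
```

Run:
```python
from h import *
where(telemetry.state())
p,d=snap('wrist','w6.png')
```

```text
t 5.1167 TCP [-62.2  33.6 127.3] B in [-62.4  68.9 154.4] A in [-61.7 -10.8 124.5] A out [-61.6 -24.4 119.4] F [-0.5  0.9  1.4]
tilt 20.6 R table [[-0.011, -1.0, -0.008], [0.351, -0.011, 0.936], [-0.936, 0.008, 0.351]]
flap phi if A out touches 0.41
```

View pics/w6.png

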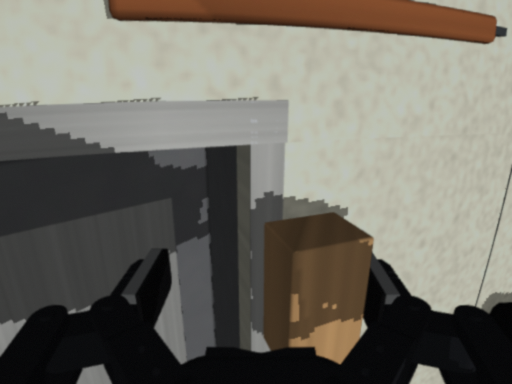

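The trim slides ahead of B, with its front about 4 mm from the rim. Now tilting further about the B tip while still pushing, which drives A and the flap deeper.

>>> send_rows([
  [3.7,0,-1,0,-7,0,100],
  [3.7,0,-1,0,-7,0,100],
  [3.5,0,-1,0,-7,0,100],
  [0,0,0,0,0,0,100],
])

```text
clock: 5.5
position: [0.5254, 0.1347, 0.1227]
eef_rot: [-0.613, 0.659, 1.394]
ft_force: [-0.2, 0.2, 0.7]
width: 0.0857
```

Run:
```python
from h import *
where(telemetry.state());print(telemetry.state()['q'].round(2))
p,d=snap('wrist','w7.png');snap('scene','s7.png')
```

```text
t 5.5 TCP [-60.9  46.9 122.7] B in [-61.6  69.5 161.4] A in [-59.7   6.7 103.1] A out [-59.4  -4.   93.3] F [-0.2  0.2  0.7]
tilt 42.8 R table [[-0.014, -1.0, -0.022], [0.68, -0.026, 0.733], [-0.734, -0.005, 0.68]]
flap phi if A out touches 0.52
[ 0.11  0.53 -0.03  2.06 -1.05  0.89  2.4 ]
```

>>> send_rows([
  [-1.9,0,-6.4,0,0,0,100],
  [-1.9,0,-6.4,0,0,0,100],
  [-2.6,0,-5.8,0,0,0,100],
  [0,0,0,0,0,0,100],
])

```text
clock: 5.93
position: [0.5251, 0.1273, 0.1227]
eef_rot: [-0.618, 0.644, 1.409]
ft_force: [-0.6, 0.1, 1.3]
width: 0.0854
```

Run:
```python
from h import *
where(telemetry.state())
p,d=snap('wrist');q,_=snap('scene');q=cv2.resize(q[170:290,250:410],(400,300),interpolation=cv2.INTER_CUBIC)
cv2.imwrite('pics/c8.png',np.hstack([cv2.resize(p,(400,300)),q])[:,:,::-1])
```

```text
t 5.9333 TCP [-60.4  39.5 122.7] B in [-61.7  61.6 161.4] A in [-58.5  -0.4 102.8] A out [-57.9 -10.9  92.9] F [-0.6  0.1  1.3]
tilt 43.3 R table [[-0.021, -0.999, -0.038], [0.686, -0.042, 0.727], [-0.727, -0.011, 0.686]]
flap phi if A out touches 0.55
```

View pics/c8.png

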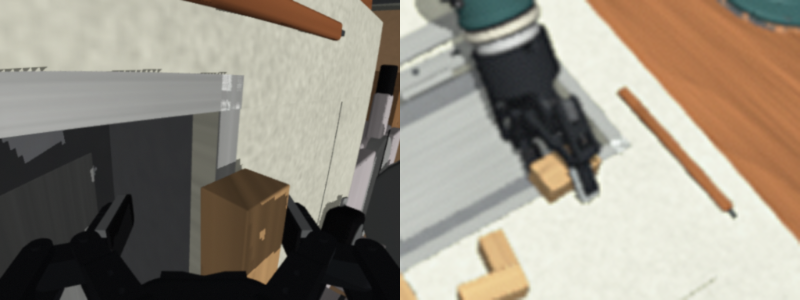

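Trim is partly over the rim. The move fell short with little force, so I check the joints.

Run:
```python
from h import *
s=telemetry.state();print(s['q'].round(3),s['joint_vel'].round(3),s['torque'].round(2),s['joint_efforts'].round(1))
```

```text
[ 0.122  0.539 -0.023  2.05  -1.037  0.905  2.427] [ 0.002  0.005  0.005  0.005 -0.    -0.006  0.002] [-0.35 -0.03 -0.05] [  1.  -46.2  -0.3 -14.4  -0.9   1.5  -0. ]
```

>>> send_rows([
  [-4,0,-4.4,0,0,0,100],
  [-4,0,-4.4,0,0,0,100],
])

```text
clock: 6.2
position: [0.5237, 0.119, 0.124]
eef_rot: [-0.617, 0.64, 1.415]
ft_force: [0.7, 8.0, 10.8]
width: 0.0854
```

Run:
```python
from h import *
s=telemetry.state();where(s);print(s['q'].round(3),s['joint_vel'].round(3))
```

```text
t 6.2 TCP [-60.8  31.1 124. ] B in [-62.3  53.1 162.8] A in [-58.7  -8.7 104. ] A out [-58.1 -19.2  94. ] F [ 0.7  8.  10.8]
tilt 43.5 R table [[-0.024, -0.999, -0.042], [0.688, -0.047, 0.724], [-0.725, -0.011, 0.689]]
flap phi if A out touches 0.58
[ 0.136  0.539 -0.016  2.047 -1.026  0.923  2.436] [ 0.078 -0.001  0.026 -0.028  0.046  0.13   0.053]
```

>>> send_rows([
  [-3.5,0,-3.6,0,0,0,100],
  [-3.5,0,-3.6,0,0,0,100],
  [0,0,0,0,0,0,100],
])

```text
clock: 6.45
position: [0.5234, 0.1112, 0.1276]
eef_rot: [-0.615, 0.632, 1.419]
ft_force: [-0.1, 0.6, 2.1]
width: 0.0855
```

```bash
cat > look.py <<'E'
from h import *
import sys
s=telemetry.state();where(s)
p,d=snap('scene',sys.argv[1]);hsv=cv2.cvtColor(p,cv2.COLOR_RGB2HSV)
x0,y0,x1,y1=255,195,350,300
m=np.zeros(p.shape[:2],np.uint8);m[y0:y1,x0:x1]=((hsv[...,1]>85)&(hsv[...,0]<25))[y0:y1,x0:x1]*255
for c in cv2.findContours(m,0,1)[0]:
    if cv2.contourArea(c)>15: print('scene',cv2.boundingRect(c),cv2.contourArea(c))
w,d=snap('wrist','w_'+sys.argv[1]);hsv=cv2.cvtColor(w,cv2.COLOR_RGB2HSV)
m=((hsv[...,1]>85)&(hsv[...,0]<25)&(hsv[...,2]>30)).astype(np.uint8)
for c in cv2.findContours(m,0,1)[0]:
    if cv2.contourArea(c)>150:
        k=np.zeros_like(m);cv2.drawContours(k,[c],-1,1,-1);v,u=np.nonzero(k&(d>0))
        i=viewer.camera_info('wrist');T=np.array(i['T_tool_cam'])
        n=cv2.undistortPoints(np.c_[u,v].astype(float).reshape(-1,1,2),K(i),np.array(i['D']),None).reshape(-1,2)
        P=np.c_[n,np.ones(len(n))]*d[v,u][:,None]@T[:3,:3].T+T[:3,3]
        P=P@Ro.from_rotvec(s['eef_rot']).as_matrix().T+s['position']
        t=np.c_[(P[:,:2]-O)@X,(P[:,:2]-O)@Y,P[:,2]]*1000
        print('wrist',cv2.boundingRect(c),'table lo/hi',np.percentile(t,[3,97],axis=0).round(0).tolist())
E
python3 look.py s9.png
```

```text
t 6.45 TCP [-60.3  23.3 127.6] B in [-61.9  45.  166.6] A in [-58.  -16.4 107.3] A out [-57.3 -26.8  97.2] F [-0.1  0.6  2.1]
tilt 43.9 R table [[-0.026, -0.999, -0.046], [0.693, -0.051, 0.719], [-0.72, -0.013, 0.694]]
flap phi if A out touches 0.59
scene (255, 288, 7, 12) 33.0
scene (274, 262, 27, 35) 450.0
scene (299, 227, 18, 21) 201.5
scene (322, 226, 5, 11) 23.0
scene (338, 205, 12, 16) 51.5
wrist (259, 216, 102, 149) table lo/hi [[-87.0, -7.0, 151.0], [-39.0, 21.0, 184.0]]
wrist (450, 0, 62, 206) table lo/hi [[-578.0, 731.0, -191.0], [283.0, 1991.0, 67.0]]
wrist (221, 0, 216, 57) table lo/hi [[-174.0, -14.0, 155.0], [-160.0, 126.0, 159.0]]
```

>>> send_rows([
  [-2.7,0,-7.1,0,0,0,100],
  [-2.7,0,-7.1,0,0,0,100],
  [0,0,0,0,0,0,100],
])

```text
clock: 6.8
position: [0.5219, 0.0979, 0.121]
eef_rot: [-0.614, 0.632, 1.422]
ft_force: [0.3, 2.2, 3.4]
width: 0.085
```

```bash
python3 look.py s10.png
```

```text
t 6.8 TCP [-60.4   9.9 121. ] B in [-62.   31.4 159.8] A in [-58.  -29.6 100.8] A out [-57.4 -40.   90.8] F [0.3 2.2 3.4]
tilt 44.0 R table [[-0.029, -0.999, -0.047], [0.694, -0.053, 0.718], [-0.72, -0.012, 0.694]]
flap phi if A out touches 0.71
scene (255, 288, 7, 12) 33.0
scene (274, 262, 27, 35) 451.0
scene (338, 205, 12, 16) 52.5
wrist (113, 186, 61, 92) table lo/hi [[-71.0, -29.0, 21.0], [-28.0, 8.0, 44.0]]
wrist (479, 19, 33, 147) table lo/hi [[-582.0, 1350.0, -176.0], [65.0, 1934.0, 52.0]]
wrist (266, 0, 187, 60) table lo/hi [[-173.0, -21.0, 155.0], [-160.0, 124.0, 158.0]]
```

The trim has dropped to z 21–44, inside the box. One still row, then check it has settled before closing the flap.

>>> send_rows([
  [0,0,0,0,0,0,100],
  [0,0,0,0,0,0,100],
  [0,0,0,0,0,0,100],
])

```text
clock: 7.15
position: [0.522, 0.0985, 0.1213]
eef_rot: [-0.615, 0.631, 1.422]
ft_force: [-0.7, 2.1, 4.3]
width: 0.0855
```

```bash
python3 look.py s11.png
```

```text
t 7.15 TCP [-60.3  10.6 121.3] B in [-61.9  32.3 160.4] A in [-57.9 -29.2 101. ] A out [-57.2 -39.6  90.9] F [-0.7  2.1  4.3]
tilt 43.9 R table [[-0.028, -0.998, -0.047], [0.694, -0.054, 0.718], [-0.72, -0.012, 0.694]]
flap phi if A out touches 0.71
scene (255, 288, 7, 12) 34.0
scene (274, 262, 27, 35) 452.5
scene (338, 205, 12, 16) 51.5
wrist (115, 184, 45, 93) table lo/hi [[-70.0, -28.0, 14.0], [-24.0, -1.0, 35.0]]
wrist (479, 19, 33, 147) table lo/hi [[-582.0, 1349.0, -177.0], [65.0, 1935.0, 52.0]]
wrist (265, 0, 188, 60) table lo/hi [[-174.0, -21.0, 155.0], [-160.0, 125.0, 159.0]]
```

The trim is at rest on the box floor (top z ≈ 33, floor at 4), clear of the flap's path. Raising straight up so the spring closes the flap under finger A.

>>> send_rows([
  [-11,0,10.5,0,0,0,100],
  [-11,0,10.5,0,0,0,100],
  [-11,0,10.5,0,0,0,100],
  [-11,0,10.5,0,0,0,100],
  [-11,0,10.5,0,0,0,100],
  [-11,0,10.5,0,0,0,100],
  [-11,0,10.5,0,0,0,100],
  [-11,0,10.5,0,0,0,100],
  [-11,0,10.5,0,0,0,100],
  [-20,0,20,0,0,0,100],
  [-20,0,20,0,0,0,100],
  [-20,0,20,0,0,0,100],
  [-20,0,20,0,0,0,100],
  [-20,0,20,0,0,0,100],
  [0,0,0,0,0,0,100],
  [0,0,0,0,0,0,100],
  [0,0,0,0,0,0,100],
])

```text
clock: 8.67
position: [0.5185, 0.0894, 0.4004]
eef_rot: [-0.621, 0.662, 1.399]
ft_force: [-0.2, 0.2, 0.5]
width: 0.0851
```

Run:
```python
from h import *
where(telemetry.state())
i=viewer.camera_info('scene')
p,d=snap('scene'); q=viewer.snapshot('top')[0]
# depth -> height along flap's free part, table frame
R=np.array(i['R']);t=np.array(i['t'])
for x in(40,80):
  for y in(-90,-50,-10,12):
    w=np.r_[O+x/1000*X+y/1000*Y,.164]
    uv=cv2.projectPoints(w.reshape(1,3),cv2.Rodrigues(R)[0],t,K(i),np.array(i['D']))[0].ravel()
    u,v=uv.round().astype(int); zc=(R@w+t)[2]
    print(x,y,(u,v),'depth-expected mm',round(1000*(d[v,u]-zc),1))
cv2.imwrite('pics/final.png',np.hstack([cv2.resize(p[100:340,150:420],(450,400)),cv2.resize(q[95:265,85:300],(350,400*350//350))])[:,:,::-1])
```

```text
t 8.6667 TCP [-62.8   1.1 400.4] B in [-63.7  23.7 438.7] A in [-61.3 -39.  381.3] A out [-60.9 -49.7 371.5] F [-0.2  0.2  0.5]
tilt 42.4 R table [[-0.018, -0.999, -0.028], [0.675, -0.033, 0.737], [-0.738, -0.006, 0.675]]
flap phi if A out touches -1.16
40 -90 (np.int64(255), np.int64(219)) depth-expected mm -2.1
40 -50 (np.int64(264), np.int64(231)) depth-expected mm 0.7
40 -10 (np.int64(273), np.int64(244)) depth-expected mm -1.2
40 12 (np.int64(278), np.int64(251)) depth-expected mm 0.4
80 -90 (np.int64(241), np.int64(226)) depth-expected mm 0.5
80 -50 (np.int64(249), np.int64(239)) depth-expected mm 1.7
80 -10 (np.int64(258), np.int64(252)) depth-expected mm -2.1
80 12 (np.int64(263), np.int64(259)) depth-expected mm 0.3
```

View pics/final.png

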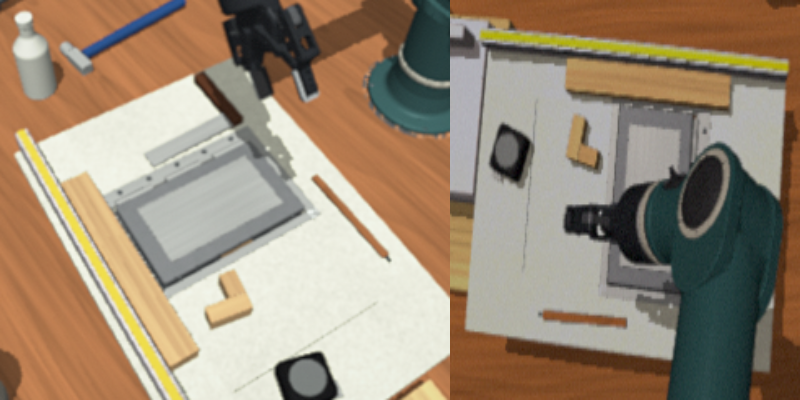

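The flap reads shut, with depths within about 2 mm of the closed plane, and the deck is clear of the trim. There is a thin brown strip at the free edge, at about scene (294,247). I compare it with the first image before handing in.

Run:
```python
from h import *
p0=cv2.imread('pics/scene0.png')[:,:,::-1];p,d=snap('scene')
i=viewer.camera_info('scene');R=np.array(i['R']);t=np.array(i['t'])
def ht(u,v):
    n=cv2.undistortPoints(np.array([[[float(u),float(v)]]]),K(i),np.array(i['D']),None).ravel()
    w=R.T@(np.r_[n,1]*d[v,u]-t);return np.r_[(w[:2]-O)@X,(w[:2]-O)@Y,w[2]].dot(1000).round(0)
br=lambda a:(lambda h:(h[...,1]>85)&(h[...,0]<25)&(h[...,2]>40))(cv2.cvtColor(np.ascontiguousarray(a),cv2.COLOR_RGB2HSV))
print('brown before',br(p0)[238:256,280:312].sum(),'after',br(p)[238:256,280:312].sum())
for v,u in np.argwhere(br(p)[238:256,280:312])[::4]+[238,280]: print(u,v,p[v,u],p0[v,u],ht(u,v))
df=cv2.absdiff(np.ascontiguousarray(p0),p).max(2)>45
for c in cv2.findContours(df.astype(np.uint8),0,1)[0]:
    if cv2.contourArea(c)>25: print('changed',cv2.boundingRect(c),cv2.contourArea(c))
for name,(u,v) in dict(free_edge=[(270,258),(300,243),(315,235)]).items() if 0 else []: pass
for uv in [(268,256),(285,247),(300,239),(315,231),(322,227)]: print('edge',uv,ht(*uv))
```

```text
brown before 0 after 7
299 244 [119 101  77] [53 57 58] [-64. -32.  33.]
296 246 [129 110  83] [57 60 60] [-55. -32.  30.]
changed (312, 235, 31, 27) 450.5
changed (427, 139, 85, 192) 3865.5
changed (407, 68, 19, 37) 87.0
changed (418, 64, 9, 14) 25.5
changed (419, 0, 93, 112) 4720.0
changed (242, 0, 158, 208) 9070.0
edge (268, 256) [ 66.  12. 165.]
edge (285, 247) [ 18.  10. 160.]
edge (300, 239) [-23.  12. 163.]
edge (315, 231) [-67.  12. 163.]
edge (322, 227) [-88.  12. 162.]
```

The strip is the trim itself, seen through the 3 mm gap: x −60, y −32, z ≈ 31, so on the box floor. Otherwise only the trim's old spot and the arm differ from the first scene image.

```bash
python3 -c "
from h import *
print(job.finish_job())"
```

```text
the job is handed in; nothing more can be done
None
```

The trim is in the offcut box and the flap has closed again, but an early overload may break the 120 N wrist-force limit. On the first descent the flap-side fingertip landed on the opening's rim. The reading there was 119.3 N vertically, about 125 N counting all three axes. I backed off, shifted 12 mm and redid the descent; later readings I took stayed below 15 N.

**What I did:** With the gripper open and tilted, one fingertip pushed the flap down and held it while the other finger slid the trim over the edge. I waited for the trim to settle, then raised the gripper straight up so the spring shut the flap. I handed in at about 9 s on the robot's clock.

**Last checks:**
- **Flap:** its measured depth is within about 2 mm of the shut position across the top.
- **Trim:** its top is seen through the flap gap at z ≈ 31 mm, which fits it lying on the box floor.
- **Everything else:** compared with the first scene-camera image, only the trim's old spot and the arm have changed. The bracket, rail, square, pencil, tape measure, hammer and glue show no change.
- **Robot:** the gripper is at z = 0.40 m and touching nothing.

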